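Fetch the countersink from the back of the tool-holder rack

TASK

The red-nutted holder with the countersink, at the back of one lane of the slide-in rack, is due for tightening: slide out the two holders in front of it and stand both on the rubber mat, then slide out the red one and seat it upright in the round recess of the tightening block. Slide the two from the mat back into the places where they stood, leaving the red one's place empty and the other lane as it is. Tip no holder over.

Things in the scene. Friction and masses are not known exactly. Their poses are not given: they have to be found in the camera images.
- holder_red: Tool holder with red clamping nut, a short steel countersink on top. Round, upright, 66 mm tall, about 0.18 kg: foot 40 mm across, 7 mm thick; neck 22 mm across; nut 32 mm across from 24 to 50 mm up (grip here). Origin: centre of foot's underside; yaw means nothing. The wanted one, at the back of either lane of the rack.
- holder_blue: Tool holder with blue clamping nut, a brass-coloured spotting drill on top. Round, upright, 66 mm tall, about 0.18 kg: foot 40 mm across, 7 mm thick; neck 22 mm across; nut 32 mm across from 24 to 50 mm up (grip here). Origin: centre of foot's underside; yaw means nothing. At the back of the lane without the red one.
- holder_yellow: Tool holder with yellow clamping nut, a thin drill on top. Round, upright, 66 mm tall, about 0.18 kg: foot 40 mm across, 7 mm thick; neck 22 mm across; nut 32 mm across from 24 to 50 mm up (grip here). Origin: centre of foot's underside; yaw means nothing. In the middle or front place of either lane.
- holder_green: Tool holder with green clamping nut, a square-ended tap on top. Round, upright, 66 mm tall, about 0.18 kg: foot 40 mm across, 7 mm thick; neck 22 mm across; nut 32 mm across from 24 to 50 mm up (grip here). Origin: centre of foot's underside; yaw means nothing. In the middle or front place of either lane.
- holder_white: Tool holder with white clamping nut, a dark end mill on top. Round, upright, 66 mm tall, about 0.18 kg: foot 40 mm across, 7 mm thick; neck 22 mm across; nut 32 mm across from 24 to 50 mm up (grip here). Origin: centre of foot's underside; yaw means nothing. In the middle or front place of either lane.
- holder_black: Tool holder with black clamping nut, a steel reamer on top. Round, upright, 66 mm tall, about 0.18 kg: foot 40 mm across, 7 mm thick; neck 22 mm across; nut 32 mm across from 24 to 50 mm up (grip here). Origin: centre of foot's underside; yaw means nothing. In the middle or front place of either lane.
- lane_rack: Grey rack, fixed, 200 x 160. Origin: underside centre; x to back. Lanes at y = +-40 mm, places at x = 70, 25, -20 (within 3). Floor 6 mm up. From x = -42 back: channel 47 wide under lips (gap 32 wide, 18.5 to 22.5 mm up): a holder slides (best 1.5 mm off the floor), cannot lift. Mouth walls 22.5 tall flare to 69 wide at x = -66; open floor to -100. Lift or set down at x = -72 to -80.
- mat: black ribbed rubber mat lying on the bench, the place for setting holders aside, 150 (x) by 110 (y) by 3 mm thick. Origin: centre of its underside. Fixed.
- tightening_block: dark steel tightening block, fixed, 84 x 84 x 20 mm, with a round recess 52 mm across and 10 mm deep in the middle of its top (a 40 mm foot goes in with 6 mm to spare each side; the recess floor is 10 mm above the bench), bolt heads 2 mm high at its corners and a black thumb screw on its +x side. Origin: centre of its underside, below the recess centre.

How it is judged:
By the outcome, as a careful person would: the job done as asked, in the order asked, and still so for the second after the job is handed in, with the robot touching nothing.
It also fails if it takes over 109 s, if anything falls off the work surface, if the arm or the gripper's body presses on something with over 40 N, if the wrist force passes 120 N, or if a joint passes its speed limit or range.

ROBOT

A 7-joint arm with a two-finger parallel gripper is mounted at the origin on a cart in front of the work surface, level with it; the furniture and walls round the work are solid. World frame = base frame: x ahead of the robot, y to its left, z up, the work surface at z = 0. Lengths are in m, angles in rad, forces in N, time in s.
With the tool pointing down it reaches from about 0.425 to 1.025 m from the base axis. Payload 9.4 kg.
Tool frame: the origin (TCP) lies on the front face of the gripper's body, between the roots of the fingers; the fingertips stand 73 mm ahead of it and the grasp point (between the pads) lies r.pinch_z ahead of it (r.pinch_z is the distance from the TCP to the grasp point, in m); z points along the fingers, y is the line along which they close (so a half turn about z gives the same grasp; the last joint's range is limited). The gripper opens to 85 mm and grips with 20 to 120 N. Pads are 22 mm wide; open, the fingers measure 114 mm over their backs; the gripper's body (76 mm by 85 mm) begins 54 mm behind the grasp point. The pads swing forward as they close: fully open they stand 13 mm farther back than shut.
Start: joints at [-1.376, 0.599, -0.003, 1.599, 0.002, 0.943, -0.08], TCP at [0.195, 0.698, 0.304] pointing down, gripper open.
Joint ranges: [-2.57, 2.57], [-0.35, 1.97], [-1.29, 1.29], [0.11, 2.56], [-1.05, 4.19], [0.11, 1.86], [-2.63, 2.63]. Speed limits (rad/s): [2.22, 2.22, 3.01, 3.01, 3.14, 3.14, 3.14].

INTERFACE

Orientations are given as a rotation vector (axis times angle).
In Python, from bench import get_obs, optics, r gives the robot as it stands.
- The arm moves only by the tool move_arm, never from a script. Its argument "increments" is one flat list of numbers, 5 for each row, row after row: the opening, from -1 (shut) to 1 (fully open), then the shift along the tool's x, y, z in units of 50 mm (1.0 is 50 mm), then the turn about the tool's z in degrees. A call has 1 to 5 rows; each row shifts and turns the commanded pose from where the row before left it, along the tool's axes as they then stand; what a row does not reach is not made up. A row lasts 1/8 s, in which the tool goes at most 62.5 mm and 10.7 degrees, less where a joint would pass 70% of its speed; a pose out of reach is approached as far as the arm can. A call is refused whole if a number of a shift passes 1 or a number of a turn 10.7, either way. A call with a gripper value outside its range is refused whole. The fingers move at their own pace and stop on an object; the grip force is fixed at half the most. Time passes only in rows, so rows that do not move let the fingers close. It gives the time, the measured TCP pose, the force, the opening and the grip force at its end, in the units of the state.
- get_obs(): the state, without advancing time (a new reading comes with each control period).
- optics.snapshot(name): name is "side" or "top" or "wrist"; returns a dict with "pixels" (384x512x3 uint8, red, green, blue), "camera_matrix" (3x3 intrinsics, pixels), "k1" (the pictures are not rectified: a ray, as slopes to the right and down, at radius r is drawn at 1 + k1 r^2 times it, then the intrinsics apply), "rvec" (rotation vector, rad) and "tvec" (3), from world to camera coordinates, as OpenCV has them. Camera axes: x right, y down, z forward; pixel columns grow to the right and rows downward; lengths in m; the calibration is good to about 2 mm. A picture is of the moment at which its call begins. There is no depth.
- r.hand_in(): hands the job in; it is judged then, once.
The state is a dict: "clock": time; "joint_positions": joint angles; "dq": joint speeds; "joint_efforts": joint torques, N m; "tcp_pos": TCP position; "eef_rot": TCP orientation; "contact_force": force on the tool from outside, world axes, zero at the start; "ft_torque": the same for the moment, N m; "gripper_width": finger opening in m; "grip_force": force on a finger pad.
Only numpy, scipy, OpenCV 4.12 (cv2) and the standard library are available. Lean on these libraries where they do the work, as an engineer would, in place of code of your own. Each camera call takes 0.05 s, during which the arm holds its last target. There are 200 camera calls.

## Working session

There is one attempt and no reset: what is moved stays moved. The work goes in short steps, Python scripts to look and compute and a tool call to move; the robot and the scene stay as the last step left them, time stands still between calls to the robot, and variables do not carry over. Pictures are saved under pics/ and viewed, at most 14 in all, crops included, and the job is handed in when it is done.

Besides the shell and the picture viewer there is one more tool, called after "Emit:" in YAML: its name, and indented under it one key for each argument. move_arm: Moves the arm, as the interface text tells. Its arguments: {"type":"object","properties":{"increments":{"type":"array"}},"required":["increments"]}

```bash
mkdir -p pics; ls; cat > h.py <<'E'
import numpy as np, cv2
from bench import get_obs, optics, r
def snap(n):
    s=optics.snapshot(n); return s
def ray(s,u,v):
    K=np.array(s["camera_matrix"]);k1=s["k1"]
    p=np.array([(u-K[0,2])/K[0,0],(v-K[1,2])/K[1,1]]);q=p.copy()
    for _ in range(30): q=p/(1+k1*(q@q))
    R=cv2.Rodrigues(np.array(s["rvec"],float))[0]
    return -R.T@np.array(s["tvec"]).ravel(), R.T@np.array([q[0],q[1],1.])
def onplane(s,u,v,z):
    o,d=ray(s,u,v); return o+d*(z-o[2])/d[2]
def proj(s,P):
    R=cv2.Rodrigues(np.array(s["rvec"],float))[0]
    c=R@np.array(P,float)+np.array(s["tvec"]).ravel();q=c[:2]/c[2];q=q*(1+s["k1"]*(q@q))
    K=np.array(s["camera_matrix"]);return K[0,0]*q[0]+K[0,2],K[1,1]*q[1]+K[1,2]
def save(s,f,box=None,sc=1):
    im=np.array(s["pixels"])[:,:,::-1]
    if box: a,b,c,d=box; im=im[b:d,a:c]
    cv2.imwrite(f,cv2.resize(im,None,fx=sc,fy=sc,interpolation=cv2.INTER_CUBIC))
E
python3 - <<'E'
from h import *
o=get_obs();print(o,r.pinch_z)
for n in("top","side"):
    s=snap(n);save(s,f"pics/{n}0.png",sc=1.5);print(n,ray(s,256,192))
E
```

```text
pics
{'clock': 0.0, 'joint_positions': array([-1.37571254,  0.60016015, -0.00258306,  1.60017035,  0.00181988,
        0.94290515, -0.07978995]), 'dq': array([-4.75943774e-04,  1.04417271e-03,  9.74687666e-04,  6.30219875e-05,
       -1.03230925e-03,  1.70493480e-03,  1.90923595e-04]), 'joint_efforts': array([-8.46984822e-04, -7.76447868e+01,  1.56537741e+00, -2.58010340e+01,
        1.24289811e-02,  9.14238364e-03, -1.03647591e-05]), 'tcp_pos': array([0.19451319, 0.69802353, 0.30297654]), 'eef_rot': array([-4.25417158e-01, -3.11257400e+00,  2.57410943e-03]), 'contact_force': array([-0.03262108, -0.18384771, -0.14992388]), 'ft_torque': array([ 0.05885605, -0.00576368, -0.03408901]), 'grip_force': 0.0, 'gripper_width': 0.08545819575851454} 0.0539
top (array([0.40192364, 0.09927302, 1.10995086]), array([ 0.19166301,  0.00153344, -0.98146941]))
side (array([ 0.59198589, -0.69959311,  0.58611806]), array([-0.01445104,  0.81749536, -0.57615522]))
```

View pics/top0.png

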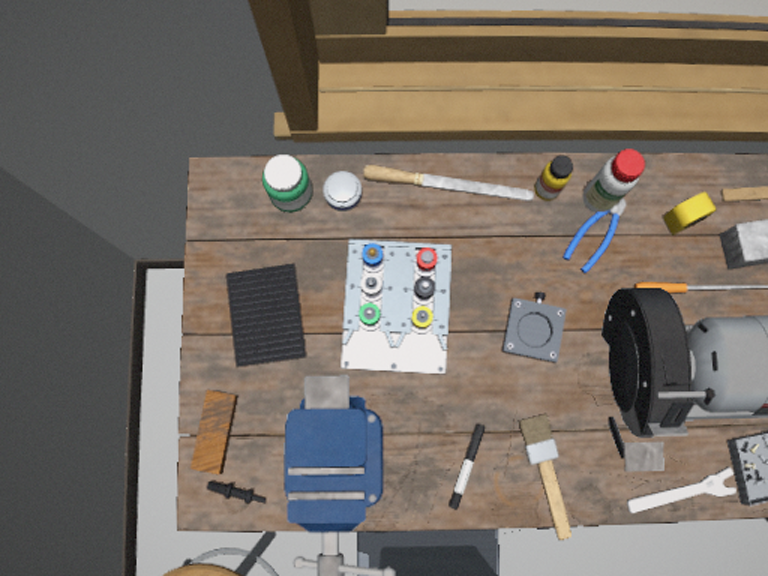

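View pics/side0.png

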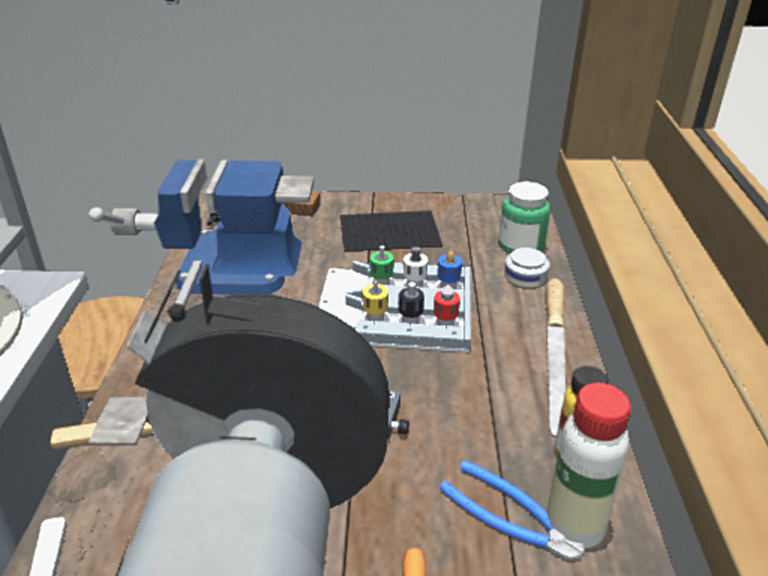

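Top view (px/1.5): the red lane is the right one, with red (427,258), black (424,287) and yellow (422,316). The rack corners are near (349,241), (451,242), (445,373) and (341,370), the mat centre near (266,315), and the block recess near (535,329). The vise stands in front-left of the rack.

```bash
python3 - <<'E'
from h import *
s=snap("top")
save(s,"pics/c1.png",(145,150,310,260),4.8)
save(s,"pics/c2.png",(325,185,385,250),8)
E
```

```text
(no output)
```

View pics/c1.png

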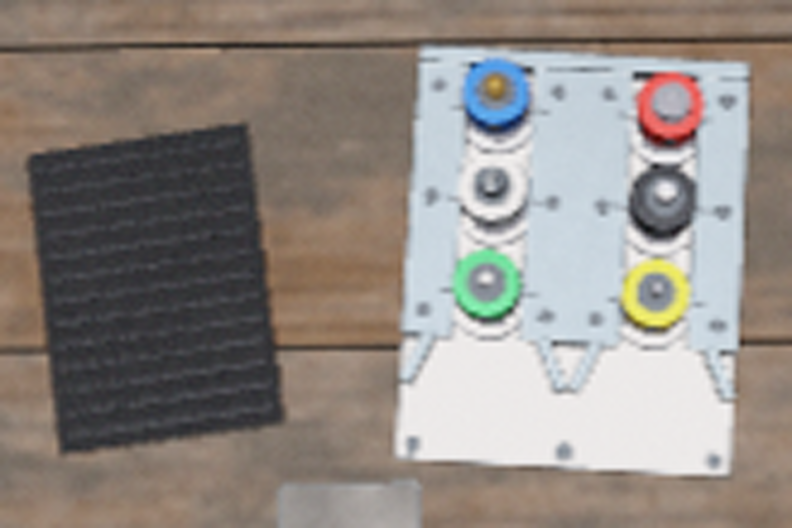

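View pics/c2.png

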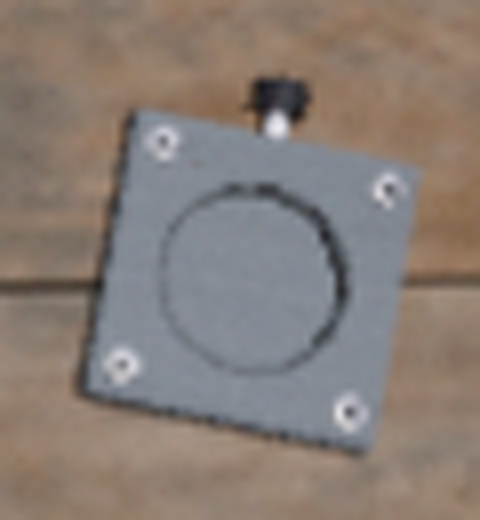

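Rack, mat and block corners are clear in the crops (c1: rack front (397,459), (731,475), rear (422,46), (748,63); c2: recess centre (254,279)).

```bash
python3 - <<'E'
from h import *
np.set_printoptions(precision=4,suppress=True)
s=snap("top"); d=snap("side")
A=lambda x,y,z:onplane(s,145+(x+.5)/4.8-.5,150+(y+.5)/4.8-.5,z)
B=lambda x,y,z:onplane(s,325+(x+.5)/8-.5,185+(y+.5)/8-.5,z)
f=[A(397,459,.006),A(731,475,.006)];b=[A(422,46,.0225),A(748,63,.0225)]
print("rack",f,b,np.linalg.norm(f[0]-f[1]),np.linalg.norm((f[0]-b[0])[:2]),np.linalg.norm((f[1]-b[1])[:2]))
c=np.mean(f+b,axis=0)[:2]; ax=(b[0]+b[1]-f[0]-f[1])[:2]; ax/=np.linalg.norm(ax); ay=np.array([-ax[1],ax[0]])
print("c",c,"ax",ax,np.degrees(np.arctan2(ax[1],ax[0])), "from y", np.degrees(np.arctan2(*( (f[0]-f[1])[:2]*[-1,1]))))
m=[A(28,156,.003),A(246,124,.003),A(283,422,.003),A(62,453,.003)];print("mat",np.mean(m,axis=0),[np.linalg.norm(m[i]-m[i-1]) for i in range(4)],m)
k=[B(133,110,.02),B(419,170,.02),B(368,453,.02),B(85,395,.02)];print("blk",np.mean(k,axis=0),B(254,279,.02),[np.linalg.norm(k[i]-k[i-1]) for i in range(4)])
# nuts by colour in both views
def nut(im,col):
    hsv=cv2.cvtColor(np.ascontiguousarray(im),cv2.COLOR_RGB2HSV)
    H,S,V=hsv[...,0].astype(int),hsv[...,1],hsv[...,2]
    return (np.minimum(abs(H-col),180-abs(H-col))<10)&(S>130)&(V>70)
for n,h,tb,sb in(("red",0,(260,160,300,190),(280,185,320,220)),("yel",28,(260,195,300,225),(235,180,265,215)),("blu",110,(235,155,262,182),(285,160,315,195)),("grn",65,(230,195,262,220),(240,160,268,190))):
    out=[]
    for q,bx in((s,tb),(d,sb)):
        M=nut(q["pixels"],h);Z=np.zeros_like(M);a,b_,c_,d_=bx;Z[b_:d_,a:c_]=M[b_:d_,a:c_]
        cn=max(cv2.findContours(Z.astype(np.uint8),cv2.RETR_EXTERNAL,cv2.CHAIN_APPROX_NONE)[0],key=cv2.contourArea)
        x,y,w,hh=cv2.boundingRect(cn); out.append((x+(w-1)/2,y+(hh-1)/2,w,hh))
    o1,d1=ray(s,*out[0][:2]);o2,d2=ray(d,*out[1][:2])
    t=np.linalg.lstsq(np.c_[d1,-d2],o2-o1,rcond=None)[0];p=(o1+t[0]*d1+o2+t[1]*d2)/2
    w=(p[:2]-c); print(n,out,p,"gap",np.linalg.norm(o1+t[0]*d1-o2-t[1]*d2),"rack",w@ax,w@ay, "top@.05",onplane(s,*out[0][:2],.05))
E
```

```text
rack [array([0.494 , 0.1683, 0.006 ]), array([0.4842, 0.0089, 0.006 ])] [array([0.6931, 0.1549, 0.0225]), array([ 0.6825, -0.0036,  0.0225])] 0.1596945451485917 0.1995755025626153 0.19870786886257702
c [0.5885 0.0821] ax [ 0.9979 -0.0653] -3.7450612723568333 from y -3.5090875776559938
mat [0.5791 0.2867 0.003 ] [np.float64(0.14797526845866468), np.float64(0.10887362475671494), np.float64(0.14851342783736718), np.float64(0.10763393462337184)] [array([0.6453, 0.3507, 0.003 ]), array([0.6599, 0.2428, 0.003 ]), array([0.5126, 0.2234, 0.003 ]), array([0.4987, 0.3301, 0.003 ])]
blk [ 0.547  -0.1277  0.02  ] [ 0.5476 -0.1284  0.02  ] [np.float64(0.08411759843160185), np.float64(0.08465238013100215), np.float64(0.08377997136929391), np.float64(0.08255009239661401)]
red [(284.0, 172.0, 13, 15), (297.0, 203.5, 17, 20)] [0.656  0.0365 0.0429] gap 0.0001122420934916775 rack 0.07034503672549625 -0.04109364955134471 top@.05 [0.6542 0.0369 0.05  ]
yel [(281.0, 210.5, 13, 14), (249.5, 199.0, 16, 21)] [0.5668 0.0454 0.0446] gap 0.00033493236230926557 rack -0.019200760972731698 -0.03805035808626877 top@.05 [0.5662 0.0457 0.05  ]
blu [(248.0, 169.5, 13, 14), (299.5, 179.0, 16, 19)] [0.6638 0.1186 0.0434] gap 0.0020845982954524615 rack 0.0727890998971023 0.04132903394447619 top@.05 [0.6611 0.1184 0.05  ]
grn [(243.5, 215.0, 2, 1), (254.0, 176.5, 15, 18)] [0.566  0.1306 0.038 ] gap 0.014097995626215058 rack -0.025630925831574017 0.04689885953823962 top@.05 [0.5571 0.1294 0.05  ]
```

```bash
python3 - <<'E'
from h import *
np.set_printoptions(precision=4,suppress=True)
s=snap("top"); d=snap("side")
def tri(a,b):
    o1,d1=ray(s,*a);o2,d2=ray(d,*b)
    t=np.linalg.lstsq(np.c_[d1,-d2],o2-o1,rcond=None)[0];p=(o1+t[0]*d1+o2+t[1]*d2)/2
    return p,np.linalg.norm(o1+t[0]*d1-o2-t[1]*d2)
# jaw plate centre; vise rear corners (top: x right = -y)
print(tri((327/1.5,385/1.5),(297/1.5,180/1.5)), tri((348/1.5,377/1.5),(313/1.5,195/1.5)))
print(tri((349/1.5,405/1.5),(282/1.5,165/1.5)))
E
```

```text
(array([0.4592, 0.1785, 0.1413]), np.float64(0.001512315734533672)) (array([0.4766, 0.1519, 0.1322]), np.float64(0.011356144351766927))
(array([0.4384, 0.1488, 0.1762]), np.float64(0.013090750529004576))
```

Emit:
move_arm:
  increments: [0.4,0,0,0,-6,0.4,0,0,0,-5.9]

```text
clock: 0.6
tcp_pos: [0.1946, 0.6984, 0.3039]
eef_rot: [0.095, 3.14, -0.0]
contact_force: [0.5, 0.1, -1.4]
gripper_width: 0.0599
grip_force: 0.0
```

Emit:
move_arm:
  increments: [0.4,-0.55,-0.84,-0.2,0,0.4,-0.55,-0.84,-0.2,0,0.4,-0.55,-0.84,-0.2,0,0.4,-0.55,-0.84,-0.2,0,0.4,-0.55,-0.84,0,0]

```text
clock: 1.23
tcp_pos: [0.3193, 0.4788, 0.3448]
eef_rot: [0.101, 3.139, 0.002]
contact_force: [0.8, -0.4, -0.3]
gripper_width: 0.0599
grip_force: 0.0
```

Emit:
move_arm:
  increments: [0.4,-0.55,-0.84,0,0,0.4,-0.55,-0.84,0,0,0.4,-0.55,-0.84,0,0,0.4,-0.55,-0.84,0,0,0.4,-0.55,-0.84,0,0]

```text
clock: 1.85
tcp_pos: [0.4429, 0.2602, 0.3442]
eef_rot: [0.101, 3.139, 0.001]
contact_force: [1.0, 0.4, 0.0]
gripper_width: 0.0601
grip_force: 0.0
```

Emit:
move_arm:
  increments: [0.4,-0.55,-0.84,0,0,0.4,-0.55,-0.84,0,0,0.4,-0.55,-0.84,0,0,0.4,-0.55,-0.84,0,0,0.4,0,0,0,0]

```text
clock: 2.48
tcp_pos: [0.5427, 0.0829, 0.344]
eef_rot: [0.111, 3.139, -0.002]
contact_force: [-0.6, 0.1, -0.7]
gripper_width: 0.0598
grip_force: 0.0
```

Emit:
move_arm:
  increments: [0.4,-0.53,-0.75,0,-0.4,0.4,0,0,0.9,0,0.4,0,0,0.9,0,0.4,0,0,0.9,0,0.4,0,0,0,0]

```text
clock: 3.1
tcp_pos: [0.5635, 0.0487, 0.2065]
eef_rot: [-0.088, -3.134, 0.001]
contact_force: [-0.4, 0.3, -1.0]
gripper_width: 0.0598
grip_force: 0.0
```

```bash
python3 - <<'E'
from h import *
s=snap("wrist");save(s,"pics/w1.png");o=get_obs();print(o["tcp_pos"],o["eef_rot"],o["contact_force"])
for z in(.006+.05,): 
  for p in((.5665,.0445),(.6109,.0406),(.656,.037)): print(proj(s,(*p,z)))
E
```

```text
[0.56469252 0.04856322 0.20848076] [-8.81647238e-02 -3.13773393e+00  3.93387412e-04] [-0.10634866  0.65910367  0.82819854]
(np.float64(250.5859671843656), np.float64(203.38282330582012))
(np.float64(249.2025060342942), np.float64(250.06712429223234))
(np.float64(248.3334060908819), np.float64(292.3841644773514))
```

View pics/w1.png

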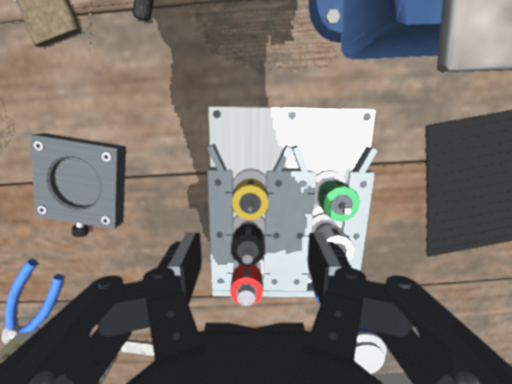

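The wrist view shows the yellow nut at (250,202), where it was predicted (250.6,203.4). Red and black agree too, so I can descend.

Emit:
move_arm:
  increments: [0.4,-0.04,-0.08,0.5,0.3,0.4,0,0,0.6,0,0.4,0,0,0.6,0,0.4,0,0,0.45,0,0.4,0,0,0,0]

```text
clock: 3.78
tcp_pos: [0.5675, 0.0442, 0.1021]
eef_rot: [0.097, 3.14, 0.0]
contact_force: [-0.5, -0.5, 0.4]
gripper_width: 0.0596
grip_force: 0.0
```

Emit:
move_arm:
  increments: [0.4,0,0,0,0]

```text
clock: 3.9
tcp_pos: [0.568, 0.044, 0.1033]
eef_rot: [0.098, 3.138, 0.001]
contact_force: [0.3, -0.8, -0.5]
gripper_width: 0.06
grip_force: 0.0
```

Emit:
move_arm:
  increments: [-1,0,0,0,0,-1,0,0,0,0,-1,0,0,0,0,-1,0,0,0,0]

```text
clock: 4.4
tcp_pos: [0.5676, 0.0438, 0.1029]
eef_rot: [0.098, 3.138, 0.001]
contact_force: [-0.6, 0.1, 11.1]
gripper_width: 0.0302
grip_force: 58.5
```

Emit:
move_arm:
  increments: [-1,0,0,-0.04,0,-1,0,0,0,0]

```text
clock: 4.65
tcp_pos: [0.5671, 0.0437, 0.1037]
eef_rot: [0.098, 3.14, 0.0]
contact_force: [0.4, -0.6, -2.5]
gripper_width: 0.0304
grip_force: 59.3
```

Emit:
move_arm:
  increments: [-1,0.2,0,0,0,-1,0.3,0,0,0,-1,0.3,0,0,0,-1,0.32,0,0,0,-1,0,0,0,0]

```text
clock: 5.28
tcp_pos: [0.5094, 0.0473, 0.1034]
eef_rot: [-0.097, -3.138, 0.0]
contact_force: [0.1, 0.4, -1.3]
gripper_width: 0.0305
grip_force: 59.3
```

Emit:
move_arm:
  increments: [-1,0,0,-0.4,0,-1,0,0,-0.7,0,-1,0,0,-0.7,0,-1,0,0,-0.53,0,-1,-0.16,0.43,0,0]

```text
clock: 5.9
tcp_pos: [0.5213, 0.0669, 0.2222]
eef_rot: [0.102, 3.136, 0.0]
contact_force: [-0.1, -0.5, -1.2]
gripper_width: 0.0302
grip_force: 59.5
```

Emit:
move_arm:
  increments: [-1,-0.34,0.9,0,0,-1,-0.34,0.9,0,0,-1,-0.34,0.9,0,0,-1,-0.34,0.9,0,0,-1,-0.34,0.9,0,0]

```text
clock: 6.52
tcp_pos: [0.6201, 0.289, 0.2199]
eef_rot: [0.098, 3.14, 0.0]
contact_force: [1.1, -1.0, -1.0]
gripper_width: 0.0304
grip_force: 59.5
```

Emit:
move_arm:
  increments: [-1,-0.02,0.1,0.6,0,-1,0,0,0.8,0,-1,0,0,0.5,0,-1,0,0,0.2,0,-1,0,0,0,0]

```text
clock: 7.15
tcp_pos: [0.6207, 0.2923, 0.1147]
eef_rot: [-0.098, -3.14, 0.001]
contact_force: [-0.4, 0.8, -0.8]
gripper_width: 0.0303
grip_force: 59.6
```

Emit:
move_arm:
  increments: [-1,0,0,0.15,0,-1,0,0,0.12,0,-1,0,0,0,0,-1,0,0,0,0]

```text
clock: 7.65
tcp_pos: [0.6208, 0.2924, 0.1017]
eef_rot: [0.098, 3.14, 0.0]
contact_force: [-0.7, -1.0, -2.2]
gripper_width: 0.0301
grip_force: 59.6
```

Emit:
move_arm:
  increments: [-1,0,0,0.02,0,-1,0,0,0.02,0,-1,0,0,0,0]

```text
clock: 8.02
tcp_pos: [0.6207, 0.2924, 0.1]
eef_rot: [0.098, 3.14, 0.0]
contact_force: [-1.3, -0.4, 5.5]
gripper_width: 0.0304
grip_force: 60.4
```

Emit:
move_arm:
  increments: [0.0,0,0,0,0,0.3,0,0,0,0,0.3,0,0,0,0,0.3,0,0,-0.4,0,0.3,0,0,-0.8,0]

```text
clock: 8.65
tcp_pos: [0.62, 0.2921, 0.1596]
eef_rot: [-0.098, -3.138, 0.002]
contact_force: [0.9, -1.7, 0.1]
gripper_width: 0.0555
grip_force: 0.0
```

Emit:
move_arm:
  increments: [0.3,0,0,-0.8,0,0.3,0,0,-0.4,0,0.3,0,0,0,0]

```text
clock: 9.02
tcp_pos: [0.6211, 0.2926, 0.2215]
eef_rot: [0.098, 3.137, 0.003]
contact_force: [0.3, -0.0, -0.9]
gripper_width: 0.0555
grip_force: 0.0
```

```bash
python3 - <<'E'
from h import *
s=snap("wrist");save(s,"pics/w2.png");o=get_obs();print(o["tcp_pos"],o["eef_rot"],o["contact_force"])
E
```

```text
[0.62049313 0.29236252 0.21980729] [9.78149120e-02 3.13941437e+00 7.42980631e-04] [-0.58815388  0.33761277 -0.53324642]
```

View pics/w2.png

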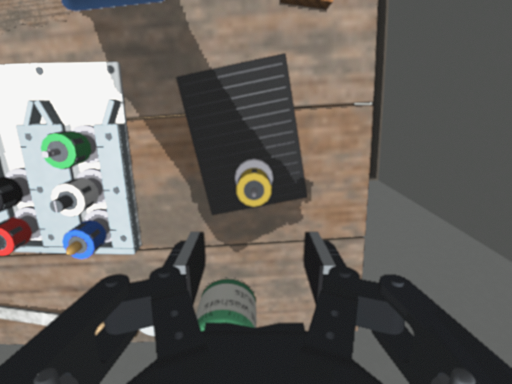

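The yellow holder stands upright on the mat at (254,180). Next is the black one.

Emit:
move_arm:
  increments: [0.3,-0.02,-0.84,0,0,0.3,-0.02,-0.84,0,0,0.3,-0.02,-0.84,0,0,0.3,-0.02,-0.84,0,0,0.3,-0.02,-0.84,0,0]

```text
clock: 9.7
tcp_pos: [0.6116, 0.0811, 0.2176]
eef_rot: [-0.097, -3.137, 0.001]
contact_force: [1.1, 0.7, 0.4]
gripper_width: 0.0557
grip_force: 0.0
```

Emit:
move_arm:
  increments: [0.3,-0.02,-0.84,0,0,0.3,0,0,0.6,0,0.3,0,0,0,0,0.3,0,0,0,0]

```text
clock: 10.2
tcp_pos: [0.6107, 0.0412, 0.189]
eef_rot: [-0.096, -3.139, -0.0]
contact_force: [0.9, -0.6, 0.1]
gripper_width: 0.0555
grip_force: 0.0
```

Emit:
move_arm:
  increments: [0.3,0,-0.01,0.7,0,0.3,0,0,0.7,0,0.3,0,0,0.33,0,0.3,0,0,0,0,0.3,0,0,0,0]

```text
clock: 10.82
tcp_pos: [0.6115, 0.0402, 0.104]
eef_rot: [0.097, 3.139, 0.0]
contact_force: [-0.4, 0.5, 0.7]
gripper_width: 0.0559
grip_force: 0.0
```

Emit:
move_arm:
  increments: [-1,0,0,0,0,-1,0,0,0,0,-1,0,0,0,0,-1,0,0,0,0]

```text
clock: 11.32
tcp_pos: [0.6114, 0.04, 0.1043]
eef_rot: [0.098, 3.138, 0.001]
contact_force: [-0.3, -0.3, 7.6]
gripper_width: 0.03
grip_force: 58.8
```

Emit:
move_arm:
  increments: [-1,0,0,-0.04,0,-1,0,0,0,0]

```text
clock: 11.58
tcp_pos: [0.6109, 0.0399, 0.1052]
eef_rot: [0.098, 3.14, 0.0]
contact_force: [-0.2, -0.5, -2.3]
gripper_width: 0.0303
grip_force: 59.3
```

Emit:
move_arm:
  increments: [-1,0.3,0,0,0,-1,0.45,0,0,0,-1,0.45,0,0,0,-1,0.45,0,0,0,-1,0.37,0,0,0]

```text
clock: 12.2
tcp_pos: [0.5079, 0.0462, 0.1049]
eef_rot: [-0.098, -3.139, 0.0]
contact_force: [0.1, 0.7, -1.4]
gripper_width: 0.0304
grip_force: 59.3
```

Emit:
move_arm:
  increments: [-1,0,0,0,0,-1,0,0,-0.4,0,-1,0,0,-0.7,0,-1,0,0,-0.7,0,-1,0,0,-0.53,0]

```text
clock: 12.82
tcp_pos: [0.5106, 0.0462, 0.2229]
eef_rot: [0.098, 3.139, 0.0]
contact_force: [0.3, 0.3, -1.7]
gripper_width: 0.03
grip_force: 59.5
```

Emit:
move_arm:
  increments: [-1,-0.6,0.4,0,0,-1,-0.4,0.8,0,0,-1,0,0.9,0,0,-1,0,0.9,0,0,-1,0,0.9,0,0]

```text
clock: 13.45
tcp_pos: [0.5724, 0.2391, 0.2214]
eef_rot: [0.098, 3.14, -0.0]
contact_force: [1.2, 0.1, -1.7]
gripper_width: 0.0302
grip_force: 59.6
```

Emit:
move_arm:
  increments: [-1,0.61,0.83,0,0,-1,0,0,0.6,0,-1,0,0,0.8,0,-1,0,0,0.5,0,-1,0,0,0.2,0]

```text
clock: 14.08
tcp_pos: [0.5439, 0.2809, 0.1149]
eef_rot: [-0.098, -3.138, 0.002]
contact_force: [0.5, 0.1, -1.2]
gripper_width: 0.0296
grip_force: 59.7
```

Emit:
move_arm:
  increments: [-1,0,0,0,0,-1,0,0,0,0]

```text
clock: 14.32
tcp_pos: [0.5448, 0.2813, 0.1174]
eef_rot: [0.098, 3.139, 0.001]
contact_force: [0.1, 0.4, -1.5]
gripper_width: 0.03
grip_force: 59.7
```

Emit:
move_arm:
  increments: [-1,0,0,0.14,0,-1,0,0,0.12,0,-1,0,0,0.02,0,-1,0,0,0.02,0,-1,0,0,0,0]

```text
clock: 14.95
tcp_pos: [0.5443, 0.2811, 0.1014]
eef_rot: [0.098, 3.14, -0.0]
contact_force: [-0.5, -0.8, -1.2]
gripper_width: 0.0306
grip_force: 59.8
```

Emit:
move_arm:
  increments: [-1,0,0,0.02,0,-1,0,0,0,0]

```text
clock: 15.2
tcp_pos: [0.5443, 0.2811, 0.1013]
eef_rot: [0.098, 3.14, 0.001]
contact_force: [-3.0, -0.5, 8.6]
gripper_width: 0.0303
grip_force: 61.0
```

Emit:
move_arm:
  increments: [0.0,0,0,0,0,0.3,0,0,0,0,0.3,0,0,0,0,0.3,0,0,-0.4,0,0.3,0,0,-0.8,0]

```text
clock: 15.82
tcp_pos: [0.5437, 0.2808, 0.1608]
eef_rot: [-0.098, -3.138, 0.002]
contact_force: [0.4, 0.1, 1.6]
gripper_width: 0.0551
grip_force: 0.0
```

Emit:
move_arm:
  increments: [0.3,0,0,-0.8,0,0.3,0,0,-0.4,0,0.3,-0.42,-0.79,0,0,0.3,-0.42,-0.79,0,0,0.3,-0.42,-0.79,0,0]

```text
clock: 16.45
tcp_pos: [0.6003, 0.1577, 0.222]
eef_rot: [0.097, 3.139, 0.001]
contact_force: [0.6, 0.7, -0.3]
gripper_width: 0.0553
grip_force: 0.0
```

Emit:
move_arm:
  increments: [0.3,-0.42,-0.79,0,0,0.3,-0.42,-0.79,0,0,0.3,-0.42,-0.78,0,0,0.3,0,0,0.5,0,0.3,0,0,0,0]

```text
clock: 17.08
tcp_pos: [0.6545, 0.0367, 0.1951]
eef_rot: [-0.099, -3.138, 0.0]
contact_force: [-0.4, 1.0, 0.8]
gripper_width: 0.0554
grip_force: 0.0
```

```bash
python3 - <<'E'
from h import *
s=snap("wrist");o=get_obs();print(o["tcp_pos"],o["eef_rot"],o["contact_force"])
t=snap("top");a=np.array(s["pixels"]);b=np.array(t["pixels"])[130:330,140:400];b=cv2.resize(b,None,fx=1.92,fy=1.92)[:384]
cv2.imwrite("pics/w3.png",cv2.resize(np.hstack([a[:, 100:400],b])[:,:,::-1],(799,384)))
E
```

```text
[0.65486292 0.03743158 0.1959484 ] [-9.76170054e-02 -3.13911132e+00 -2.47728319e-04] [-0.24210411 -0.59980704 -0.45538319]
```

View pics/w3.png

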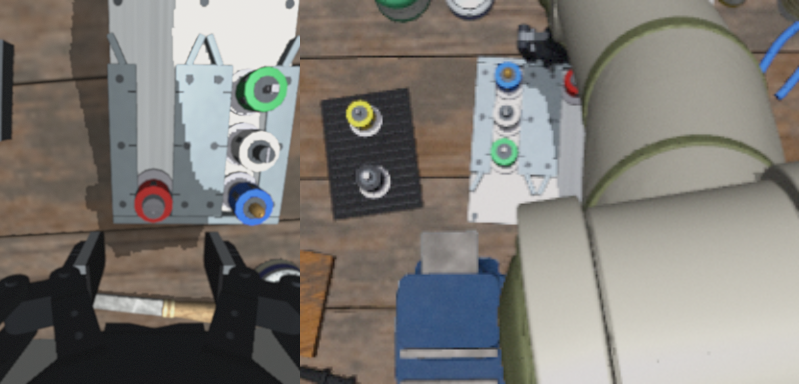

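Yellow (360,117) and black (370,180) stand upright on the mat, and the red holder is in line with the fingers.

Emit:
move_arm:
  increments: [0.3,0,0,0.7,0,0.3,0,0,0.7,0,0.3,0,0,0.45,0,0.3,0,0,0,0,0.3,0,0,0,0]

```text
clock: 17.8
tcp_pos: [0.6559, 0.0378, 0.1044]
eef_rot: [0.097, 3.138, 0.0]
contact_force: [-0.1, 0.4, 0.4]
gripper_width: 0.0553
grip_force: 0.0
```

Emit:
move_arm:
  increments: [-1,0,0,0,0,-1,0,0,0,0,-1,0,0,0,0,-1,0,0,0,0]

```text
clock: 18.3
tcp_pos: [0.6559, 0.0373, 0.1046]
eef_rot: [0.098, 3.138, 0.001]
contact_force: [-0.7, -0.5, 7.6]
gripper_width: 0.0302
grip_force: 58.7
```

Emit:
move_arm:
  increments: [-1,0,0,-0.04,0,-1,0,0,0,0]

```text
clock: 18.55
tcp_pos: [0.6553, 0.0372, 0.1053]
eef_rot: [0.098, 3.14, 0.0]
contact_force: [-0.0, -0.3, -2.6]
gripper_width: 0.0303
grip_force: 59.4
```

Slide 146 mm (2.92 units).

Emit:
move_arm:
  increments: [-1,0.3,0,0,0,-1,0.5,0,0,0,-1,0.5,0,0,0,-1,0.5,0,0,0,-1,0.5,0,0,0]

```text
clock: 19.18
tcp_pos: [0.5385, 0.0443, 0.1049]
eef_rot: [-0.098, -3.139, 0.0]
contact_force: [-0.4, 0.8, -1.4]
gripper_width: 0.0301
grip_force: 59.4
```

Emit:
move_arm:
  increments: [-1,0.4,0,0,0,-1,0.22,0,0,0,-1,0,0,0,0,-1,0,0,-0.4,0,-1,0,0,-0.7,0]

```text
clock: 19.8
tcp_pos: [0.51, 0.0462, 0.1597]
eef_rot: [-0.098, -3.139, 0.001]
contact_force: [0.6, 0.3, -3.1]
gripper_width: 0.0301
grip_force: 59.6
```

Emit:
move_arm:
  increments: [-1,0,0,-0.7,0,-1,0,0,-0.5,0,-1,0,0,0,0]

```text
clock: 20.18
tcp_pos: [0.511, 0.0463, 0.2215]
eef_rot: [0.098, 3.136, 0.001]
contact_force: [0.2, -0.1, -2.6]
gripper_width: 0.0299
grip_force: 59.6
```

```bash
python3 - <<'E'
from h import *
s=snap("top")
for z in(.02,.1,.2,.25):print(z,onplane(s,607/1.5,345/1.5,z),onplane(s,640/1.5,292/1.5,z))
E
```

```text
0.02 [ 0.52124788 -0.2397486   0.02      ] [ 0.60317696 -0.29814999  0.02      ]
0.1 [ 0.51248974 -0.21486515  0.1       ] [ 0.58840541 -0.26898001  0.1       ]
0.2 [ 0.50154207 -0.18376085  0.2       ] [ 0.56994097 -0.23251754  0.2       ]
0.25 [ 0.49606824 -0.1682087   0.25      ] [ 0.56070875 -0.2142863   0.25      ]
```

Emit:
move_arm:
  increments: [-1,-0.2,-0.8,0,0,-1,-0.25,-0.87,0,0,-1,-0.25,-0.88,0,0,-1,-0.25,-0.88,0,0,-1,0,0,0,0]

```text
clock: 20.85
tcp_pos: [0.5463, -0.1321, 0.2183]
eef_rot: [-0.107, -3.139, 0.003]
contact_force: [0.3, -0.7, -2.7]
gripper_width: 0.03
grip_force: 59.9
```

Emit:
move_arm:
  increments: [-1,0,0,0.5,0,-1,0,0,0.5,0,-1,0,0,0,0,-1,0,0,0,0]

```text
clock: 21.35
tcp_pos: [0.5464, -0.1273, 0.1698]
eef_rot: [-0.097, -3.14, -0.0]
contact_force: [-0.6, 0.8, -2.2]
gripper_width: 0.0304
grip_force: 59.8
```

```bash
python3 - <<'E'
from h import *
s=snap("side");save(s,"pics/s3.png",(180,130,330,330),3);o=get_obs();print(o["tcp_pos"],o["eef_rot"],o["contact_force"])
E
```

```text
[ 0.5465931  -0.12751552  0.17029927] [9.72495046e-02 3.13960269e+00 3.87113913e-05] [ 0.25332651 -0.54897259 -2.04323093]
```

View pics/s3.png

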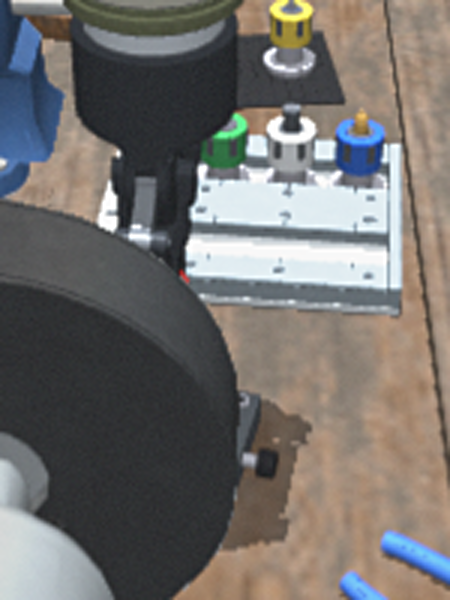

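The grinder hides the block in this view. The pose is within 1 mm of the recess centre and the force is clean, so I go down.

Emit:
move_arm:
  increments: [-1,-0.02,-0.01,0.5,0,-1,0,0,0.4,0,-1,0,0,0.2,0,-1,0,0,0.06,0,-1,0,0,0,0]

```text
clock: 22.02
tcp_pos: [0.5475, -0.1284, 0.1124]
eef_rot: [0.098, 3.139, -0.0]
contact_force: [0.1, 0.6, -2.2]
gripper_width: 0.0303
grip_force: 59.8
```

Emit:
move_arm:
  increments: [-1,0,0,0.02,0,-1,0,0,0,0]

```text
clock: 22.28
tcp_pos: [0.5474, -0.1284, 0.1113]
eef_rot: [0.098, 3.139, -0.0]
contact_force: [0.1, 0.3, -2.4]
gripper_width: 0.0302
grip_force: 59.8
```

Emit:
move_arm:
  increments: [-1,0,0,0.03,0,-1,0,0,0.02,0,-1,0,0,0,0]

```text
clock: 22.65
tcp_pos: [0.5473, -0.1284, 0.1086]
eef_rot: [0.098, 3.14, -0.0]
contact_force: [-0.9, 0.9, 2.7]
gripper_width: 0.0303
grip_force: 60.5
```

Emit:
move_arm:
  increments: [0.0,0,0,0,0,0.3,0,0,0,0,0.3,0,0,0,0,0.3,0,0,-0.4,0,0.3,0,0,-0.8,0]

```text
clock: 23.28
tcp_pos: [0.5466, -0.1282, 0.1678]
eef_rot: [-0.098, -3.137, -0.001]
contact_force: [0.1, 0.2, 1.0]
gripper_width: 0.0555
grip_force: 0.0
```

Emit:
move_arm:
  increments: [0.3,0,0,-0.8,0,0.3,0,0,-0.4,0,0.3,0,0,0,0]

```text
clock: 23.65
tcp_pos: [0.5478, -0.1285, 0.2298]
eef_rot: [0.098, 3.137, -0.001]
contact_force: [-0.5, 0.1, -0.9]
gripper_width: 0.0553
grip_force: 0.0
```

```bash
python3 - <<'E'
from h import *
s=snap("wrist");save(s,"pics/w4.png");o=get_obs();print(o["tcp_pos"],o["eef_rot"],o["contact_force"])
print(proj(s,(.5474,-.1282,.06)),proj(s,(.5474,-.1282,.017)),proj(s,(.5474,-.1282,.02)))
E
```

```text
[ 0.54731059 -0.12834488  0.22865136] [ 9.76884397e-02  3.13890722e+00 -1.50988803e-04] [ 0.30473603  0.16787059 -0.92299112]
(np.float64(255.3874132614698), np.float64(191.03417374409028)) (np.float64(255.21467349832736), np.float64(179.02814553034568)) (np.float64(255.22513746698638), np.float64(179.75501746742296))
```

View pics/w4.png

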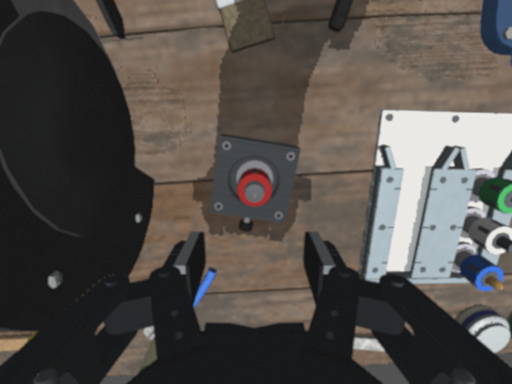

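The red holder is seated upright in the recess: nut at (255,188), foot ring inside the circle. Next is black, from the mat back to the middle place.

Emit:
move_arm:
  increments: [0.3,0.06,0.82,0,0,0.3,0.06,0.82,0,0,0.3,0.06,0.82,0,0,0.3,0.06,0.82,0,0,0.3,0.06,0.82,0,0]

```text
clock: 24.32
tcp_pos: [0.5445, 0.0784, 0.2269]
eef_rot: [-0.098, -3.138, 0.001]
contact_force: [1.0, 0.3, 0.3]
gripper_width: 0.0557
grip_force: 0.0
```

Emit:
move_arm:
  increments: [0.3,0.06,0.82,0,0,0.3,0.06,0.82,0,0,0.3,0.06,0.82,0,0,0.3,0.05,0.81,0,0,0.3,0.05,0.8,0,0]

```text
clock: 24.95
tcp_pos: [0.5432, 0.2823, 0.2266]
eef_rot: [-0.098, -3.138, 0.002]
contact_force: [0.0, -0.9, 0.0]
gripper_width: 0.0558
grip_force: 0.0
```

Emit:
move_arm:
  increments: [0.3,0,0,0,0,0.3,0,0,0.6,0,0.3,0,0,0,0,0.3,0,0,0,0]

```text
clock: 25.45
tcp_pos: [0.5439, 0.2804, 0.1983]
eef_rot: [-0.099, -3.139, 0.001]
contact_force: [0.3, -0.4, -0.0]
gripper_width: 0.0556
grip_force: 0.0
```

Emit:
move_arm:
  increments: [0.3,0,0.01,0.7,0,0.3,0,0,0.7,0,0.3,0,0,0.52,0,0.3,0,0,0,0,0.3,0,0,0,0]

```text
clock: 26.08
tcp_pos: [0.5445, 0.2817, 0.1037]
eef_rot: [0.099, 3.139, 0.001]
contact_force: [0.0, 0.5, 0.2]
gripper_width: 0.0555
grip_force: 0.0
```

Emit:
move_arm:
  increments: [-1,0,0,0,0,-1,0,0,0,0,-1,0,0,0,0,-1,0,0,0,0]

```text
clock: 26.58
tcp_pos: [0.5444, 0.2819, 0.104]
eef_rot: [0.098, 3.138, 0.002]
contact_force: [-1.4, -1.1, 7.7]
gripper_width: 0.0296
grip_force: 58.7
```

Emit:
move_arm:
  increments: [-1,0,0,-0.3,0,-1,0,0,-0.7,0,-1,0,0,-0.8,0,-1,0,0,-0.6,0,-1,0,0,0,0]

```text
clock: 27.2
tcp_pos: [0.5447, 0.282, 0.2258]
eef_rot: [0.098, 3.136, 0.005]
contact_force: [0.5, 1.0, -1.3]
gripper_width: 0.0301
grip_force: 59.6
```

Emit:
move_arm:
  increments: [-1,-0.6,-0.8,0,0,-1,0,-0.9,0,0,-1,0,-0.9,0,0,-1,0,-0.9,0,0,-1,0.5,-0.85,0,0]

```text
clock: 27.82
tcp_pos: [0.5356, 0.0623, 0.222]
eef_rot: [0.1, 3.139, -0.001]
contact_force: [0.1, -1.3, -1.0]
gripper_width: 0.0301
grip_force: 59.7
```

Emit:
move_arm:
  increments: [-1,0.5,-0.4,0,0,-1,0,0,0.5,0,-1,0,0,0,0,-1,0,0,0,0]

```text
clock: 28.32
tcp_pos: [0.5093, 0.0461, 0.1976]
eef_rot: [-0.097, -3.14, 0.0]
contact_force: [0.1, -0.6, -1.3]
gripper_width: 0.0296
grip_force: 59.6
```

Emit:
move_arm:
  increments: [-1,0,0,0.6,0,-1,0,0,0.7,0,-1,0,0,0.37,0,-1,0,0,0.1,0,-1,0,0,0,0]

```text
clock: 28.95
tcp_pos: [0.5094, 0.046, 0.1093]
eef_rot: [0.097, 3.14, 0.0]
contact_force: [0.3, 0.5, -1.5]
gripper_width: 0.0303
grip_force: 59.7
```

Emit:
move_arm:
  increments: [-1,0,0,0,0]

```text
clock: 29.08
tcp_pos: [0.5095, 0.046, 0.1098]
eef_rot: [0.098, 3.139, 0.0]
contact_force: [0.5, -0.1, -1.6]
gripper_width: 0.03
grip_force: 59.7
```

Emit:
move_arm:
  increments: [-1,-0.2,0,0.02,0,-1,-0.4,0,0,0,-1,-0.5,0,0,0,-1,-0.5,0,0,0,-1,-0.44,0,0,0]

```text
clock: 29.7
tcp_pos: [0.6126, 0.0393, 0.1085]
eef_rot: [0.098, 3.139, 0.0]
contact_force: [-0.0, -0.9, -1.4]
gripper_width: 0.0302
grip_force: 59.7
```

Emit:
move_arm:
  increments: [-1,0,0,0,0,-1,0,0,0.03,0,-1,0,0,0,0]

```text
clock: 30.08
tcp_pos: [0.6106, 0.0393, 0.1071]
eef_rot: [0.098, 3.139, -0.0]
contact_force: [1.3, -0.5, 3.3]
gripper_width: 0.0297
grip_force: 60.3
```

Emit:
move_arm:
  increments: [0.0,0,0,0,0,0.3,0,0,0,0,0.3,0,0,0,0,0.3,0,0,-0.4,0,0.3,0,0,-0.8,0]

```text
clock: 30.7
tcp_pos: [0.6102, 0.0394, 0.1668]
eef_rot: [-0.098, -3.137, 0.001]
contact_force: [0.4, -0.1, -0.8]
gripper_width: 0.0554
grip_force: 0.0
```

Emit:
move_arm:
  increments: [0.3,0,0,-0.8,0,0.3,0,0,-0.4,0,0.3,0.02,0.84,0,0,0.3,0.02,0.84,0,0,0.3,0.02,0.84,0,0]

```text
clock: 31.32
tcp_pos: [0.6157, 0.1665, 0.2281]
eef_rot: [0.099, 3.139, 0.001]
contact_force: [0.7, -0.1, 0.5]
gripper_width: 0.0557
grip_force: 0.0
```

Emit:
move_arm:
  increments: [0.3,0.02,0.84,0,0,0.3,0.02,0.84,0,0,0.3,0.02,0.86,0,0,0.3,0,0,0,0,0.3,0,0,0.5,0]

```text
clock: 31.95
tcp_pos: [0.6215, 0.2927, 0.204]
eef_rot: [0.097, 3.136, 0.003]
contact_force: [-0.2, 0.5, -0.3]
gripper_width: 0.0556
grip_force: 0.0
```

Emit:
move_arm:
  increments: [0.3,0,0,0,0,0.3,0,0,0,0]

```text
clock: 32.2
tcp_pos: [0.621, 0.2916, 0.2025]
eef_rot: [0.099, 3.139, 0.0]
contact_force: [0.3, 0.6, -0.1]
gripper_width: 0.0555
grip_force: 0.0
```

Down to 0.100: 2.05 units.

Emit:
move_arm:
  increments: [0.3,0,0.01,0.7,0,0.3,0,0,0.7,0,0.3,0,0,0.62,0,0.3,0,0,0,0,0.3,0,0,0,0]

```text
clock: 32.83
tcp_pos: [0.6215, 0.2929, 0.1021]
eef_rot: [0.098, 3.138, 0.001]
contact_force: [0.6, 0.2, 1.1]
gripper_width: 0.0553
grip_force: 0.0
```

Emit:
move_arm:
  increments: [-1,0,0,0,0,-1,0,0,0,0,-1,0,0,0,0,-1,0,0,0,0]

```text
clock: 33.33
tcp_pos: [0.6214, 0.2931, 0.1024]
eef_rot: [0.098, 3.138, 0.002]
contact_force: [0.1, -0.6, 7.9]
gripper_width: 0.0304
grip_force: 58.8
```

Emit:
move_arm:
  increments: [-1,0,0,-0.3,0,-1,0,0,-0.7,0,-1,0,0,-0.8,0,-1,0,0,-0.6,0,-1,0,0,0,0]

```text
clock: 33.95
tcp_pos: [0.6217, 0.2932, 0.2242]
eef_rot: [0.098, 3.135, 0.004]
contact_force: [-0.1, 0.4, -1.5]
gripper_width: 0.0301
grip_force: 59.5
```

Emit:
move_arm:
  increments: [-1,0,-0.85,0,0,-1,0,-0.85,0,0,-1,0,-0.85,0,0,-1,0.5,-0.85,0,0,-1,0.7,-0.85,0,0]

```text
clock: 34.58
tcp_pos: [0.5467, 0.0829, 0.2197]
eef_rot: [-0.099, -3.14, 0.001]
contact_force: [-0.2, -0.7, -1.2]
gripper_width: 0.0302
grip_force: 59.6
```

Emit:
move_arm:
  increments: [-1,0.73,-0.82,0,0,-1,0,0,0.5,0,-1,0,0,0,0,-1,0,0,0,0]

```text
clock: 35.08
tcp_pos: [0.5089, 0.0463, 0.1955]
eef_rot: [-0.097, -3.14, -0.0]
contact_force: [0.3, -0.7, -0.7]
gripper_width: 0.0299
grip_force: 59.6
```

Down 88.5 mm, to about 0.1075.

Emit:
move_arm:
  increments: [-1,0,0,0.6,0,-1,0,0,0.7,0,-1,0,0,0.37,0,-1,0,0,0.1,0,-1,0,0,0,0]

```text
clock: 35.7
tcp_pos: [0.5089, 0.0462, 0.1072]
eef_rot: [0.097, 3.14, 0.0]
contact_force: [0.2, -0.4, -1.7]
gripper_width: 0.0302
grip_force: 59.6
```

Emit:
move_arm:
  increments: [-1,0,0,0,0]

```text
clock: 35.83
tcp_pos: [0.509, 0.046, 0.1078]
eef_rot: [0.098, 3.139, 0.0]
contact_force: [-0.4, -0.2, -1.4]
gripper_width: 0.0304
grip_force: 59.6
```

Emit:
move_arm:
  increments: [-1,-0.2,0.01,0.01,0,-1,-0.35,0,0,0,-1,-0.35,0,0,0,-1,-0.27,0,0,0,-1,0,0,0,0]

```text
clock: 36.45
tcp_pos: [0.5681, 0.0426, 0.1066]
eef_rot: [0.098, 3.139, 0.0]
contact_force: [-0.1, 0.2, -0.9]
gripper_width: 0.0302
grip_force: 59.6
```

Emit:
move_arm:
  increments: [-1,0,0,0.04,0,-1,0,0,0,0,-1,0,0,0,0]

```text
clock: 36.83
tcp_pos: [0.5667, 0.0426, 0.1053]
eef_rot: [0.098, 3.139, 0.0]
contact_force: [-0.9, -1.5, 10.1]
gripper_width: 0.0301
grip_force: 60.9
```

Release, lift, and move well aside toward the mat for a final look.

Emit:
move_arm:
  increments: [0.0,0,0,0,0,0.3,0,0,0,0,0.3,0,0,0,0,0.3,0,0,-0.4,0,0.3,0,0,-0.8,0]

```text
clock: 37.45
tcp_pos: [0.5661, 0.0427, 0.1636]
eef_rot: [-0.097, -3.137, 0.001]
contact_force: [-0.2, 0.5, 0.9]
gripper_width: 0.0556
grip_force: 0.0
```

Emit:
move_arm:
  increments: [0.3,0,0,-0.9,0,0.3,0,0,-0.9,0,0.3,0,0,-0.5,0,0.3,0,0.8,-0.5,0,0.3,0,0.8,0,0]

```text
clock: 38.08
tcp_pos: [0.5726, 0.1231, 0.3065]
eef_rot: [0.1, 3.137, 0.002]
contact_force: [0.9, 0.6, -1.0]
gripper_width: 0.0551
grip_force: 0.0
```

Emit:
move_arm:
  increments: [0.3,0,0.8,0,0,0.3,0,0.8,0,0,0.3,0,0.8,0,0,0.3,0,0.8,0,0,0.3,0,0.8,0,0]

```text
clock: 38.7
tcp_pos: [0.5841, 0.3234, 0.3041]
eef_rot: [-0.098, -3.14, 0.001]
contact_force: [0.1, 1.0, 0.1]
gripper_width: 0.0553
grip_force: 0.0
```

Emit:
move_arm:
  increments: [0.3,0,0.8,0,0,0.3,0,0,0,0,0.3,0,0,0,0]

```text
clock: 39.08
tcp_pos: [0.5867, 0.3614, 0.3039]
eef_rot: [-0.098, -3.139, 0.002]
contact_force: [1.0, -0.9, -0.4]
gripper_width: 0.0553
grip_force: 0.0
```

```bash
python3 - <<'E'
from h import *
s=snap("top");t=snap("side");o=get_obs();print(o["tcp_pos"],o["contact_force"])
a=cv2.resize(np.array(s["pixels"])[140:270,200:400],(600,390));b=cv2.resize(np.array(t["pixels"])[150:250,200:330],(200*2-200,154))
p=np.zeros((390,800,3),np.uint8);p[:,:600]=a;p[:154,600:]=b
cv2.imwrite("pics/f.png",p[:,:,::-1])
for q in((.5665,.0445),(.6109,.0400)): print([ (proj(s,(*q,.056))-np.array([200,140]))*3])
E
```

```text
[0.58711846 0.36062169 0.30432951] [0.20309074 0.66752939 0.03284825]
[array([245.01113664, 209.76678709])]
[array([249.71277034, 150.78356975])]
```

View pics/f.png

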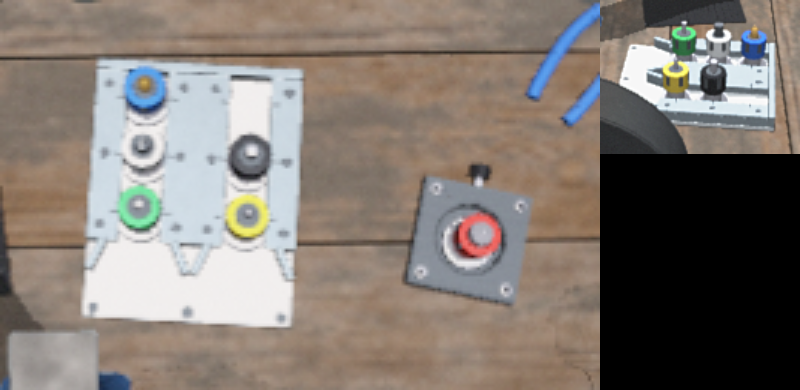

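The final view shows black (250,156) and yellow (247,214) back where they stood. The red place is empty, red (480,237) is upright in the recess, and the other lane is unchanged.

```bash
python3 -c "
from bench import r
print(r.hand_in())"
```

```text
the job is handed in; nothing more can be done
None
```

The job is handed in at about 39 s: the red holder is seated upright in the tightening block, black and yellow are back in their middle and front places, red's place is empty, the other lane is as it was, and nothing tipped.

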